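# Collect deburred parts from the guarded catch tray

## Task

Lift the machine's clear guard until it stays up by itself, then gather the three bright finished parts (square tube, angle, channel) from the catch tray and set each one down, not dropped, flat on the floor of the blue tote, the same way up as it lay in the tray and beside what is already there, nothing stacked. Leave the guard open and the rust-brown offcut in the tray, and do not disturb the channel already in the tote or the other things on the bench.

Things in the scene. Friction and masses are not known exactly. Their poses are not given: they have to be found in the camera images.
- machine: Green bench-top deburring machine, fixed, with a catch tray in front; stands left or right of the tote. Origin at bench level under the tray's centre; x from the tray's front wall towards the housing, y along the tray, z up. Low outlet (46 mm high) behind the tray, then the housing from x = 250 to 350 mm, 420 mm wide, 165 mm high, 236 mm with its motor.
- tray (a point): Centre of the catch tray's floor, 6 mm above the bench. Inside, the tray is 390 mm along the machine's y and reaches 100 mm either way in x (then a sloping chute lip); yellow walls 6 mm thick, tops 36 mm above the bench. Tube, angle, channel and offcut lie in it side by side in any order, each with its length within about 20 degrees of the machine's x.
- guard (a joint): Clear guard plate, yellow frame, 390 mm wide, 230 mm deep, level 60 mm above the bench over the tray when shut. Hinge axis along the machine's y at machine x = 125, z = 60 mm. In rad: 0 shut, grows as the front edge swings up and back, upright at 1.57, stop at 1.95. Lifting takes 4 to 5 N at the handle. Let go below about 0.8 it falls shut; above 0.95 friction holds it.
- guard_handle (a point): Middle of the guard's red handle: a round bar of 12 mm diameter, 140 mm long along the machine's y, 275 mm from the hinge axis and 45 mm in front of the guard's front edge (at machine x = -150, z = 60 mm when shut). A bar held from above may turn between the fingers as the guard swings.
- tote: Shallow blue tote, fixed, 330 x 276 x 60 mm outside, walls and floor 8 mm thick. Origin at the centre of its underside, x along the 330 mm side.
- tube: Finished part: bright square tube, 100 mm long, 40 x 40 mm, 5 mm wall, about 0.2 kg; origin at the centre of its underside, z up, x along its length.
- angle: Finished part: bright angle piece, 90 mm long: flat leg 50 mm wide (y = -25 to +25) and 6 mm thick below, upright leg 8 mm thick from y = +17 to +25 mm, top at z = 45 mm, about 0.2 kg; origin at the centre of its underside, z up, x along its length.
- channel: Finished part: bright U channel lying open side up, 80 mm long, 44 mm wide, 38 mm high, 6 mm walls, about 0.2 kg; origin at the centre of its underside, z up, x along its length.
- offcut: Scrap: rust-brown square tube, 70 mm long, 40 x 40 mm; stays in the tray; origin at the centre of its underside, z up, x along its length.
- kept: A bright channel like the other one (80 x 44 x 38 mm) already lying on the tote floor, somewhere in its middle part, its length within about 12 degrees of the tote's x; origin at the centre of its underside, z up, x along its length.
- can: Red spray can, 58 mm diameter, 170 mm tall, standing on the bench near the robot; origin under its centre.
- mug: White mug, 76 mm diameter, 85 mm tall, on the bench; origin under its centre.
- hammer: Hammer, 260 mm long, lying on the bench on the robot's left, near the base; x along the handle towards the head.
- jar: Amber jar, 70 mm diameter, 90 mm tall, at the left of the bench; origin under its centre.
- discs: Stack of dark grinding discs, 115 mm diameter, 24 mm tall, at the right of the bench; origin under its centre.

How it is judged:
On the way:
1. the guard is raised past 0.8 rad and stays there with no finger touching the machine (value of joint guard above 0.8 rad and contact force between each of the fingers, the arm and machine below 0.3 N), for 0.3 s.
At the end, for the whole second after the job is handed in: Guard open above 0.8 rad. Tube, angle and channel each at rest on the tote floor: origin within 150 mm (x) and 125 mm (y) of the tote's centre, underside under 20 mm above the tote's underside, same way up as in the tray within 0.15 rad. Offcut still in the tray (value of joint guard above 0.8 rad and x of tube in the frame of tote between -0.15 and 0.15 m and y of tube in the frame of tote between -0.125 and 0.125 m and z of tube in the frame of tote between -0.005 and 0.02 m and angle between each of tube, angle, channel's own z axis and vertical below 0.15 rad and linear speed of each of tube, angle, channel below 0.03 m/s and x of angle in the frame of tote between -0.15 and 0.15 m and y of angle in the frame of tote between -0.125 and 0.125 m and z of angle in the frame of tote between -0.005 and 0.02 m and x of channel in the frame of tote between -0.15 and 0.15 m and y of channel in the frame of tote between -0.125 and 0.125 m and z of channel in the frame of tote between -0.005 and 0.02 m and x of offcut in the frame of machine between -0.1 and 0.14 m and y of offcut in the frame of machine between -0.195 and 0.195 m and z of offcut in the frame of machine between -0.005 and 0.05 m); the robot touches nothing.
It fails at once if a finished part is dropped into the tote: it moves faster than 1 m/s below the level of the tote's rim ((x of tube in the frame of tote between -0.157 and 0.157 m and y of tube in the frame of tote between -0.13 and 0.13 m and z of tube in the frame of tote between -0.005 and 0.06 m and linear speed of tube above 1 m/s) or (x of angle in the frame of tote between -0.157 and 0.157 m and y of angle in the frame of tote between -0.13 and 0.13 m and z of angle in the frame of tote between -0.005 and 0.06 m and linear speed of angle above 1 m/s) or (x of channel in the frame of tote between -0.157 and 0.157 m and y of channel in the frame of tote between -0.13 and 0.13 m and z of channel in the frame of tote between -0.005 and 0.06 m and linear speed of channel above 1 m/s)).
It fails at once if the channel that is already in the tote is moved more than 30 mm (distance of kept from where it was at the start of the episode above 0.03 m).
It fails at once if a thing standing about on the bench is moved more than 30 mm (distance of any of can, mug, hammer, jar, discs from where it was at the start of the episode above 0.03 m).
It also fails if it takes over 72 s, if anything falls off the work surface, if the arm or the gripper's body presses on something with over 40 N, if the wrist force passes 120 N, or if a joint passes its speed limit or range.

## Robot

A 6-joint arm with a two-finger parallel gripper is mounted at the origin on the work surface. World frame = base frame: x ahead of the robot, y to its left, z up, the work surface at z = 0. Lengths are in m, angles in rad, forces in N, time in s.
With the tool pointing down it reaches from about 0.275 to 0.85 m from the base axis. Payload 19 kg.
Tool frame: the origin (TCP) lies between the finger pads; the fingertips stand 8 mm ahead of it and the grasp point (between the pads) lies 11 mm behind it (arm.nose_length is the distance from the TCP to the fingertips, in m); y points along the fingers, x is the direction in which the jaws open and shut, and the axes are right-handed (so a half turn about y gives the same grasp; the last joint's range is limited). The gripper opens to 85 mm and grips with 20 to 120 N. Pads are 22 mm wide; open, the fingers measure 114 mm over their backs; the gripper's body (76 mm by 85 mm) begins 54 mm behind the grasp point. The pads swing forward as they close: fully open they stand 13 mm farther back than shut.
Start: joints at [-1.368, 0.15, 1.437, -0, 1.554, -0.134], TCP at [0.19, -0.543, 0.239] pointing down, gripper open.
Joint ranges: [-2.8, 2.8], [-0.68, 2.1], [0.12, 2.68], [-1.39, 4.53], [0.16, 2.79], [-2.81, 2.81]. Speed limits (rad/s): [1.89, 1.89, 2.22, 3.01, 3.01, 3.01].

## Interface

Orientations are given as a unit quaternion [w, x, y, z].
In Python, from cell import arm gives the robot as it stands. The module is installed in compiled form; this text tells all that it offers.
- The arm moves only by the shell command python3 -m pendant 'ROWS' [FORCE]. ROWS is JSON, a list of rows, each a list of 3 entries, a list of its own where there are three numbers: the shift along the world's x, y, z in units of 25 mm (1.0 is 25 mm), then the turn, a rotation vector about the world's x, y, z in rad, then the finger opening in mm, from 0 to 85.4. In form: [[[dx, dy, dz], [wx, wy, wz], jaw], ...]. A call has 1 to 10 rows; each row is the pose to reach, as a shift and turn from the pose measured when the call began; what a row does not reach only later rows make up. A row lasts 1/12 s, in which the tool goes at most 41.7 mm and 7.16 degrees, less where a joint would pass 70% of its speed; a pose out of reach is approached as far as the arm can. A call with a gripper value outside its range is refused whole. The fingers move at their own pace and stop on an object; FORCE is the grip in N (left out, the last holds). Time passes only in rows, so rows that repeat a pose let the fingers close. It gives the time, the measured TCP pose, the force and the opening at its end, in the units of the state.
- arm.observe(): the state, without advancing time (a new reading comes with each control period).
- arm.capture(name): name is "scene" or "side" or "wrist"; returns the picture (420x560x3 uint8, blue, green, red); there is no depth.
- arm.camera_params(name): a dict with "mtx" (3x3 intrinsics, pixels), "rvec" (rotation vector, rad) and "tvec" (3), from world to camera coordinates, as OpenCV has them; the wrist camera has in their place "hand_eye" (4x4, takes a point from camera to tool coordinates, whose origin is the TCP and whose axes are the tool frame's). Camera axes: x right, y down, z forward; pixel columns grow to the right and rows downward; lengths in m; the calibration is good to about 2 mm. A picture is of the moment at which its call begins: read the wrist's pose just before it. camera_params takes no time and is no camera call.
- arm.job_done(): hands the job in, once; it reports no verdict.
The state is a dict: "time_s": time; "joint_positions": joint angles; "joint_velocities": joint speeds; "tau": joint torques, N m; "tool_pos": TCP position; "tool_rot": TCP orientation; "force": force on the tool from outside, world axes, zero at the start; "wrist_torque": the same for the moment, N m; "finger_gap": opening from 0.0 (shut) to 1.0 (fully open).
Only numpy, scipy, OpenCV 4.12 (cv2) and the standard library are available. Lean on these libraries where they do the work, as an engineer would, in place of code of your own. Each camera call takes 0.05 s, during which the arm holds its last target.

## Working session

There is one attempt and no reset: what is moved stays moved. The work goes in short steps, Python scripts to look and compute and a shell command to move; the robot and the scene stay as the last step left them, time stands still between calls to the robot, and variables do not carry over. Pictures are saved under pics/ and viewed, and the job is handed in when it is done.

```bash
mkdir -p pics; ls; python3 - <<'E'
from cell import arm
import cv2
print(arm.observe())
for n in ["scene","side","wrist"]:
    print(n,arm.camera_params(n))
for n in ["scene","side","wrist"]:
    cv2.imwrite(f"pics/{n}0.png",arm.capture(n))
E
```

```text
pics
{'time_s': 0.0, 'joint_positions': array([-1.36795501e+00,  1.50971736e-01,  1.43799770e+00,  3.28831056e-05,
        1.55380183e+00, -1.34035197e-01]), 'joint_velocities': array([ 8.23304527e-04,  5.31042481e-04, -9.35342651e-06, -4.71354604e-04,
        8.12033491e-04,  1.96230103e-04]), 'tau': array([-2.09588856e-03, -7.13066483e+01, -5.70878434e+01, -3.34804508e-04,
        8.67836497e-03,  2.75910298e-05]), 'tool_pos': array([ 0.18998717, -0.54246709,  0.23870017]), 'tool_rot': array([ 0.57703797, -0.57645229,  0.40939921, -0.40880585]), 'force': array([-0.77276303,  0.41849762, -0.44460561]), 'wrist_torque': array([-0.00392887, -0.03738417, -0.01685377]), 'finger_gap': 0.9994332088117827}
scene {'mtx': array([[401.15959713,   0.        , 276.521291  ],
       [  0.        , 401.15959713, 211.78243607],
       [  0.        ,   0.        ,   1.        ]]), 'rvec': array([ 2.06097287,  0.9030745 , -0.48397001]), 'tvec': array([-0.34120395, -0.16328356,  1.66210286])}
side {'mtx': array([[509.86530279,   0.        , 281.98435621],
       [  0.        , 509.86530279, 202.97347134],
       [  0.        ,   0.        ,   1.        ]]), 'rvec': array([ 0.13974326, -2.74331233,  1.43678   ]), 'tvec': array([0.47416366, 0.10216019, 1.50247389])}
wrist {'mtx': array([[375.03024474,   0.        , 282.71602252],
       [  0.        , 375.03024474, 212.55188276],
       [  0.        ,   0.        ,   1.        ]]), 'hand_eye': array([[ 9.99999348e-01,  1.62007758e-04,  1.13039981e-03,
         5.64870445e-04],
       [-1.03352456e-03, -2.92599605e-01,  9.56234492e-01,
        -1.33633519e-01],
       [ 4.85671945e-04, -9.56235036e-01, -2.92599247e-01,
         7.56665078e-02],
       [ 0.00000000e+00,  0.00000000e+00,  0.00000000e+00,
         1.00000000e+00]])}
```

View pics/scene0.png

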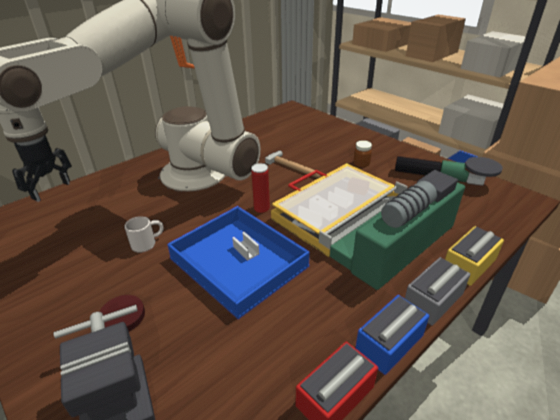

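View pics/side0.png

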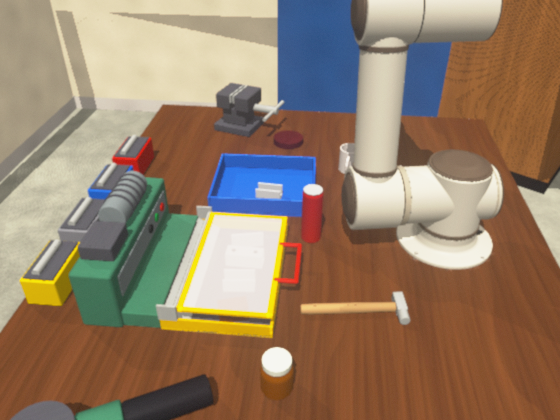

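View pics/wrist0.png

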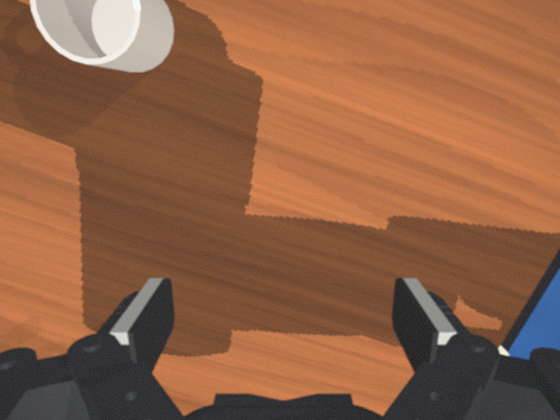

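```bash
python3 - <<'E'
import cv2
s=cv2.imread("pics/scene0.png"); d=cv2.imread("pics/side0.png")
cv2.imwrite("pics/c1.png",cv2.resize(s[150:270,255:415],(800,600),interpolation=cv2.INTER_CUBIC))
cv2.imwrite("pics/c2.png",cv2.resize(d[195:345,150:350],(800,600),interpolation=cv2.INTER_CUBIC))
cv2.imwrite("pics/c3.png",cv2.resize(s[195:315,160:320],(800,600),interpolation=cv2.INTER_CUBIC))
cv2.imwrite("pics/c4.png",cv2.resize(d[140:230,200:320],(800,600),interpolation=cv2.INTER_CUBIC))
E
```

```text
(no output)
```

View pics/c1.png

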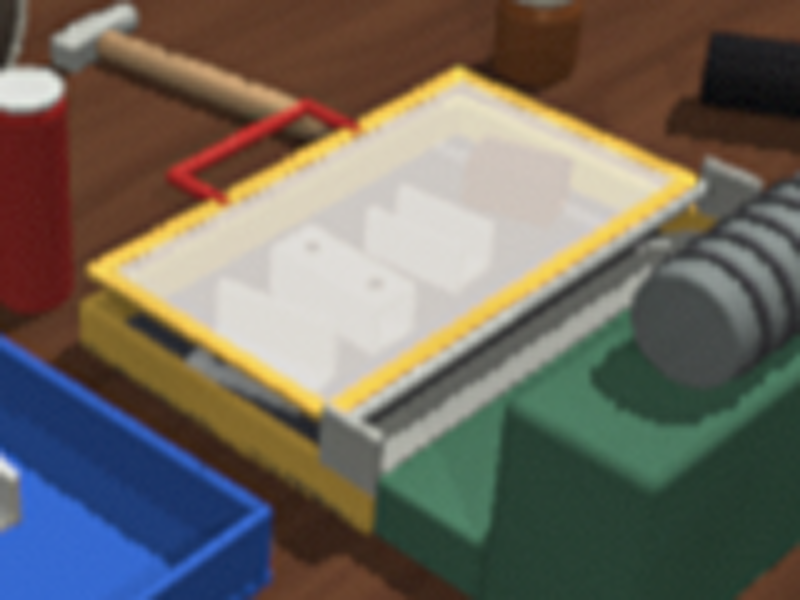

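View pics/c2.png

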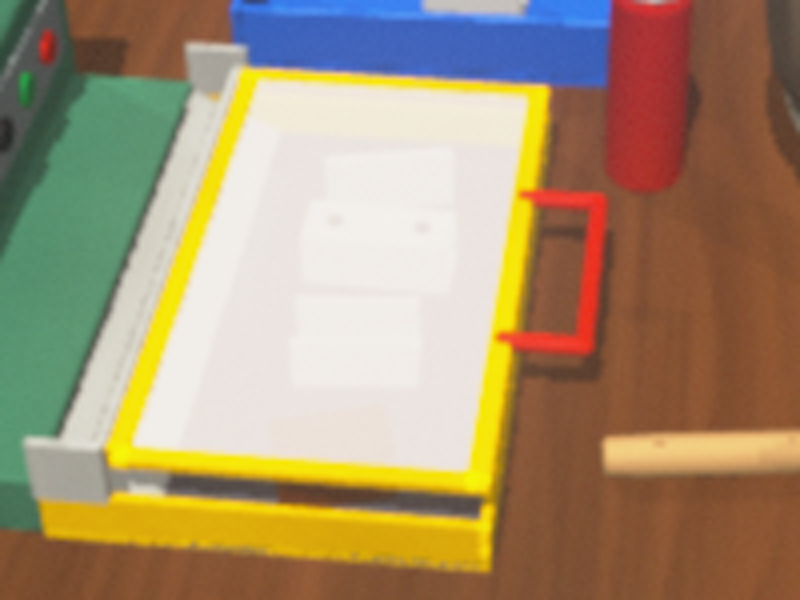

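View pics/c3.png

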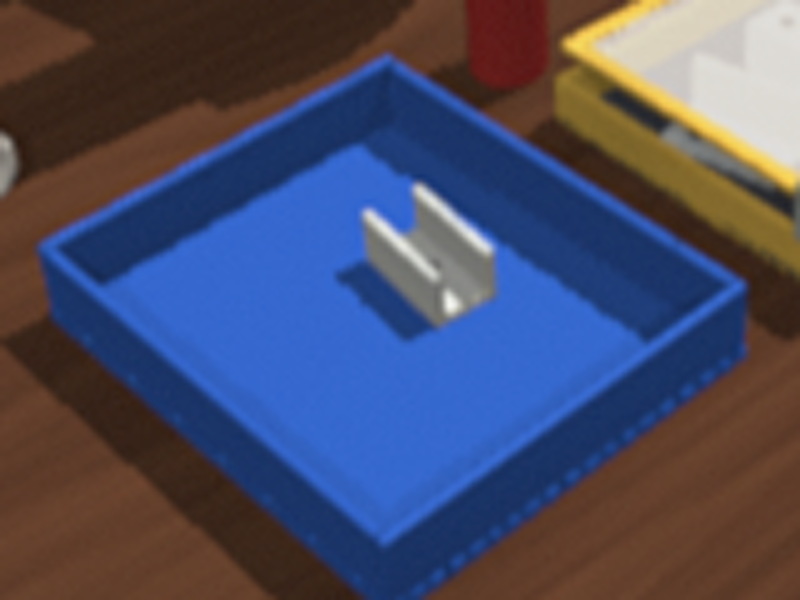

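View pics/c4.png

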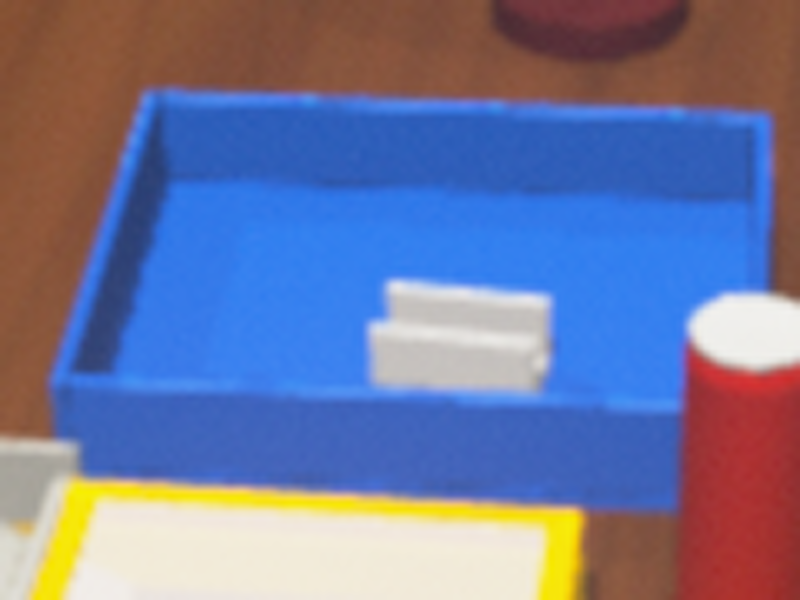

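```bash
cat > h.py <<'E'
import numpy as np, cv2
from cell import arm
from scipy.optimize import least_squares
from scipy.spatial.transform import Rotation as R
def cam(n,state=None):
    p=arm.camera_params(n); K=p["mtx"]
    if n!="wrist":
        Rm=cv2.Rodrigues(p["rvec"])[0]; return K,Rm,np.array(p["tvec"]).ravel()
    q=state["tool_rot"]; T=np.eye(4); T[:3,:3]=R.from_quat([q[1],q[2],q[3],q[0]]).as_matrix(); T[:3,3]=state["tool_pos"]
    M=np.linalg.inv(T@p["hand_eye"]); return K,M[:3,:3],M[:3,3]
def proj(c,P):
    K,Rm,t=c; q=(Rm@np.atleast_2d(P).T).T+t; q=q@K.T; return q[:,:2]/q[:,2:]
def ray(c,uv,z):
    K,Rm,t=c; o=-Rm.T@t; d=Rm.T@np.linalg.inv(K)@np.array([uv[0],uv[1],1.]); return o+d*(z-o[2])/d[2]
def w(pose,L):
    x,y,a=pose; L=np.atleast_2d(np.array(L,float)); c,s=np.cos(a),np.sin(a)
    return np.c_[x+c*L[:,0]-s*L[:,1],y+s*L[:,0]+c*L[:,1],L[:,2]]
def fit(obs,p0):
    """obs: list of (cam, uv, local pt)"""
    f=lambda p: np.concatenate([proj(c,w(p,l))[0]-np.array(uv) for c,uv,l in obs])
    r=least_squares(f,p0,loss="soft_l1"); return r.x,np.round(f(r.x),1)
E
python3 - <<'E'
from h import *
S=cam("scene");D=cam("side")
c=lambda l,o,s:(o[0]+l[0]/s,o[1]+l[1]/s)
a=lambda x,y:c((x,y),(255,150),5); b=lambda x,y:c((x,y),(150,195),4)
e=lambda x,y:c((x,y),(160,195),5); g=lambda x,y:c((x,y),(200,140),600/90)
m=[(S,a(173,176),(-.15,-.07,.06)),(S,a(307,103),(-.15,.07,.06)),(S,a(90,270),(-.105,-.195,.06)),(S,a(460,68),(-.105,.195,.06)),(S,a(698,185),(.125,.195,.06)),(S,a(330,412),(.125,-.195,.06)),
(D,b(602,200),(-.15,-.07,.06)),(D,b(585,348),(-.15,.07,.06)),(D,b(547,90),(-.105,-.195,.06)),(D,b(488,488),(-.105,.195,.06)),(D,b(240,72),(.125,-.195,.06)),(D,b(112,462),(.125,.195,.06))]
for q in m: print(q[2],ray(q[0],q[1],.06).round(3))
M,r=fit(m,[.5,.1,0]);print("machine",M,r)
t=[(S,e(388,55)),(S,e(748,285)),(S,e(385,548)),(S,e(40,247)),(D,g(145,90)),(D,g(771,113)),(D,g(52,385))]
for q in t: print(ray(q[0],q[1],.06).round(3))
for q in [(S,e(370,212)),(S,e(440,280)),(S,e(416,185)),(S,e(494,250)),(D,g(372,323)),(D,g(548,338)),(D,g(388,283)),(D,g(550,297))]: print("k",ray(q[0],q[1],.046).round(3))
E
```

```text
(-0.15, -0.07, 0.06) [0.414 0.152 0.06 ]
(-0.15, 0.07, 0.06) [0.41  0.297 0.06 ]
(-0.105, -0.195, 0.06) [0.46 0.03 0.06]
(-0.105, 0.195, 0.06) [0.456 0.422 0.06 ]
(0.125, 0.195, 0.06) [0.682 0.413 0.06 ]
(0.125, -0.195, 0.06) [0.676 0.037 0.06 ]
(-0.15, -0.07, 0.06) [0.412 0.151 0.06 ]
(-0.15, 0.07, 0.06) [0.412 0.295 0.06 ]
(-0.105, -0.195, 0.06) [0.46 0.03 0.06]
(-0.105, 0.195, 0.06) [0.458 0.415 0.06 ]
(0.125, -0.195, 0.06) [0.686 0.032 0.06 ]
(0.125, 0.195, 0.06) [0.677 0.418 0.06 ]
machine [0.56150618 0.22376932 0.00161193] [-0.1 -0.4 -0.4  0.5 -1.  -0.2 -0.6  0.3  1.8 -0.2  1.   2.8 -0.1  0.6
  0.3 -0.5  1.1 -0.3  0.8  1.1 -0.1 -0.6 -4.  -0. ]
[ 0.386 -0.064  0.06 ]
[ 0.714 -0.053  0.06 ]
[ 0.726 -0.328  0.06 ]
[ 0.398 -0.337  0.06 ]
[ 0.721 -0.323  0.06 ]
[ 0.392 -0.334  0.06 ]
[ 0.71  -0.046  0.06 ]
k [ 0.495 -0.164  0.046]
k [ 0.575 -0.172  0.046]
k [ 0.494 -0.127  0.046]
k [ 0.576 -0.131  0.046]
k [ 0.574 -0.134  0.046]
k [ 0.489 -0.13   0.046]
k [ 0.572 -0.171  0.046]
k [ 0.492 -0.166  0.046]
```

```bash
python3 - <<'E'
from h import *
s=arm.observe(); q=s["tool_rot"]; print(R.from_quat([q[1],q[2],q[3],q[0]]).as_matrix().round(3))
S=cam("scene");D=cam("side")
print("can top",ray(S,(255+28/5,150+90/5),.17),ray(D,(200+752/6.667,140+335/6.667),.17))
# parts through guard, tops
b=lambda x,y:(150+x/4,195+y/4); a=lambda x,y:(255+x/5,150+y/5)
print("tube top z.046 side",[ray(D,b(*u),.046).round(3) for u in [(308,200),(453,212),(450,292),(303,290)]])
print("tube top scene",[ray(S,a(*u),.046).round(3) for u in [(310,222),(415,295),(375,352),(270,262)]])
print("ch top wall side",[ray(D,b(*u),.044).round(3) for u in [(297,296),(420,298),(293,336),(420,336)]])
print("ch scene",[ray(S,a(*u),.044).round(3) for u in [(400,185),(492,237),(366,208),(460,260)]])
print("angle side top",[ray(D,b(*u),.051).round(3) for u in [(325,158),(453,148)]])
print("angle scene top",[ray(S,a(*u),.051).round(3) for u in [(218,280),(335,350)]])
print("offc side",[ray(D,b(*u),.046).round(3) for u in [(275,420),(385,408),]])
print("offc scene",[ray(S,a(*u),.046).round(3) for u in [(490,137),(572,155),(560,200),(465,185)]])
E
```

```text
[[ 0.33  -0.     0.944]
 [-0.944  0.001  0.33 ]
 [-0.001 -1.     0.   ]]
can top [0.3937001  0.03774343 0.17      ] [0.38784473 0.04606742 0.17      ]
tube top z.046 side [array([0.613, 0.155, 0.046]), array([0.512, 0.157, 0.046]), array([0.504, 0.238, 0.046]), array([0.599, 0.246, 0.046])]
tube top scene [array([0.51 , 0.196, 0.046]), array([0.619, 0.182, 0.046]), array([0.643, 0.116, 0.046]), array([0.524, 0.14 , 0.046])]
ch top wall side [array([0.602, 0.25 , 0.044]), array([0.523, 0.243, 0.044]), array([0.598, 0.287, 0.044]), array([0.518, 0.278, 0.044])]
ch scene [array([0.52 , 0.281, 0.044]), array([0.609, 0.276, 0.044]), array([0.523, 0.24 , 0.044]), array([0.612, 0.238, 0.044])]
angle side top [array([0.608, 0.114, 0.051]), array([0.521, 0.094, 0.051])]
angle scene top [array([0.52 , 0.094, 0.051]), array([0.628, 0.094, 0.051])]
offc side [array([0.594, 0.362, 0.046]), array([0.529, 0.345, 0.046])]
offc scene [array([0.525, 0.377, 0.046]), array([0.583, 0.401, 0.046]), array([0.615, 0.346, 0.046]), array([0.555, 0.312, 0.046])]
```

```bash
python3 -m pendant '[[[0,0,2],[0,0,0.12],45],[[0.7,2,2.4],[0,0,0.24],45],[[1.2,3.5,2.4],[0,0,0.36],45],[[1.7,5,2.4],[0,0,0.48],45],[[2.2,6.5,2.4],[0,0,0.6],45],[[2.7,8,2.4],[0,0,0.72],45],[[3.2,9.5,2.4],[0,0,0.84],45],[[3.7,11,2.4],[0,0,0.96],45],[[4.2,12.5,2.4],[0,0,1.08],45],[[4.5,14,2.4],[0,0,1.234],45]]'
```

```text
time_s: 0.98
tool_pos: [0.3026, -0.1905, 0.2987]
tool_rot: [0.707, -0.707, 0.008, -0.008]
force: [2.2, -0.2, 0.1]
finger_gap: 0.53
```

```bash
python3 -m pendant '[[[0.4,1.5,0],[0,0,0.02],45],[[0.9,3.1,0],[0,0,0.02],45],[[1.3,4.7,0],[0,0,0.02],45],[[1.7,6.3,0],[0,0,0.02],45],[[2.2,7.9,0],[0,0,0.02],45],[[2.6,9.5,0],[0,0,0.02],45],[[3.0,11.1,0],[0,0,0.02],45],[[3.4,12.7,0],[0,0,0.02],45],[[3.9,14.6,0],[0,0,0.02],45],[[4.38,16.5,0],[0,0,0.02],45]]'
python3 - <<'E'
from h import *
s=arm.observe(); print(s["tool_pos"],s["joint_positions"])
im=arm.capture("wrist"); cv2.imwrite("pics/w1.png",im)
W=cam("wrist",s)
for p in [(.412,.1535,.06),(.412,.2935,.06)]: print(proj(W,p))
E
```

```text
time_s: 1.82
tool_pos: [0.4042, 0.1945, 0.2988]
tool_rot: [0.707, -0.707, 0.001, -0.001]
force: [0.7, -2.0, 0.4]
finger_gap: 0.525
[0.40424207 0.19447436 0.29875023] [ 2.76194590e-01 -1.30314082e-01  1.60233955e+00  2.18657684e-04
  1.66961542e+00  2.79014984e-01]
[[289.03976158 213.58309001]]
[[289.4355963   69.79190232]]
```

View pics/w1.png

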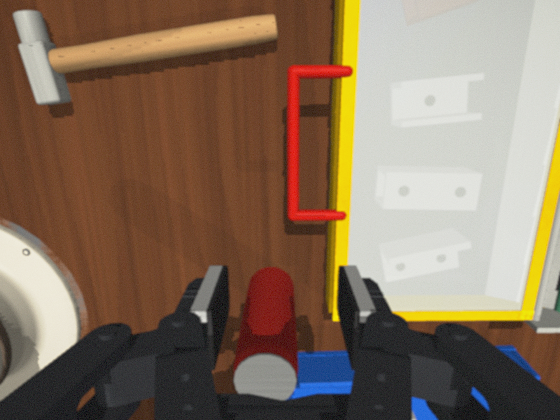

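```bash
python3 -m pendant '[[[0.4,1.16,0],[0,0,0],45],[[0.4,1.16,-1.4],[0,0,0],45],[[0.4,1.16,-2.8],[0,0,0],45],[[0.4,1.16,-4.2],[0,0,0],45],[[0.4,1.16,-5.6],[0,0,0],45],[[0.4,1.16,-7],[0,0,0],45],[[0.4,1.16,-8.2],[0,0,0],45],[[0.4,1.16,-9.2],[0,0,0],45],[[0.4,1.16,-9.8],[0,0,0],45],[[0.4,1.16,-9.8],[0,0,0],45]]' 20
python3 - <<'E'
from h import *
s=arm.observe(); print(s["tool_pos"],s["force"])
cv2.imwrite("pics/w2.png",arm.capture("wrist"))
E
```

```text
time_s: 2.7
tool_pos: [0.4133, 0.2282, 0.0498]
tool_rot: [0.707, -0.707, 0.002, 0.002]
force: [-0.2, 0.2, -1.4]
finger_gap: 0.524
[0.41333452 0.22816095 0.04984426] [-0.24262701  0.19688186 -1.41018076]
```

View pics/w2.png

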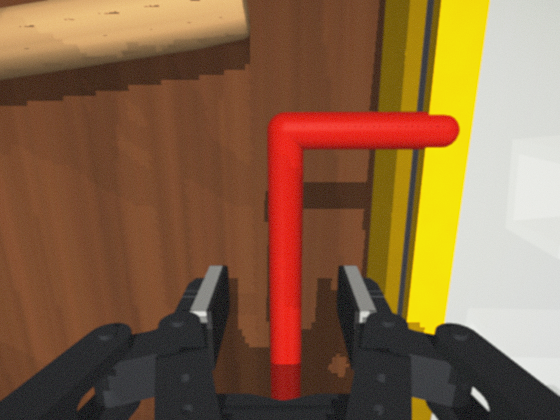

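```bash
python3 -m pendant '[[[0,0,0],[0,0,0],5],[[0,0,0],[0,0,0],5],[[0,0,0],[0,0,0],5],[[0,0,0],[0,0,0],5],[[0,0,0],[0,0,0],5],[[0,0,0],[0,0,0],5]]' 35
```

```text
time_s: 3.25
tool_pos: [0.4144, 0.2287, 0.0531]
tool_rot: [0.708, -0.706, 0.001, 0.001]
force: [-5.6, -0.9, 7.9]
finger_gap: 0.123
```

```bash
python3 - <<'E'
import numpy as np
for d in np.arange(0,1.8,.1): print(round(d,2),round(11*(1-np.cos(d)),2),round(11*np.sin(d),2))
E
```

```text
0.0 0.0 0.0
0.1 0.05 1.1
0.2 0.22 2.19
0.3 0.49 3.25
0.4 0.87 4.28
0.5 1.35 5.27
0.6 1.92 6.21
0.7 2.59 7.09
0.8 3.34 7.89
0.9 4.16 8.62
1.0 5.06 9.26
1.1 6.01 9.8
1.2 7.01 10.25
1.3 8.06 10.6
1.4 9.13 10.84
1.5 10.22 10.97
1.6 11.32 11.0
1.7 12.42 10.91
```

```bash
python3 -m pendant '[[[0.02,0,0.6],[0,0,0],5],[[0.05,0,1.1],[0,0,0],5],[[0.22,0,2.19],[0,0,0],5],[[0.49,0,3.25],[0,0,0],5],[[0.87,0,4.28],[0,0,0],5],[[1.35,0,5.27],[0,0,0],5],[[1.92,0,6.21],[0,0,0],5],[[2.59,0,7.09],[0,0,0],5],[[3.34,0,7.89],[0,0,0],5],[[3.34,0,7.89],[0,0,0],5]]'
python3 - <<'E'
from h import *
s=arm.observe(); print(s["tool_pos"],s["force"])
cv2.imwrite("pics/s2.png",arm.capture("side"))
E
```

```text
time_s: 4.08
tool_pos: [0.5003, 0.2289, 0.255]
tool_rot: [0.708, -0.706, -0.0, -0.001]
force: [-15.8, -0.7, 16.3]
finger_gap: 0.12
[0.50030874 0.22888462 0.25504425] [-15.78899323  -0.67644522  16.28616655]
```

View pics/s2.png

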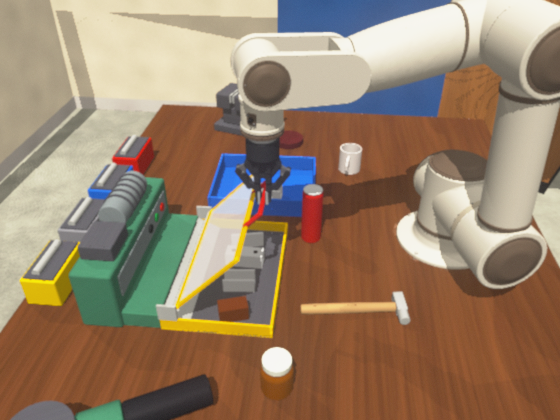

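```bash
python3 -m pendant '[[[0.75,0,0.8],[0,0,0],5],[[1.65,0,1.45],[0,0,0],5],[[2.62,0,2.0],[0,0,0],5],[[3.63,0,2.45],[0,0,0],5],[[4.7,0,2.8],[0,0,0],5],[[5.77,0,3.05],[0,0,0],5],[[6.88,0,3.18],[0,0,0],5],[[7.5,0,3.2],[0,0,0],5],[[7.5,0,3.2],[0,0,0],5]]'
python3 - <<'E'
from h import *
s=arm.observe(); print(s["tool_pos"],s["force"],s["joint_positions"])
cv2.imwrite("pics/s3.png",arm.capture("side"))
E
```

```text
time_s: 4.88
tool_pos: [0.6886, 0.2292, 0.3351]
tool_rot: [0.709, -0.705, -0.001, -0.001]
force: [0.1, 2.7, 8.7]
finger_gap: 0.122
[0.68862727 0.22920343 0.33509804] [0.13631449 2.66571234 8.67517289] [0.21337121 0.47889356 0.82221811 0.00456426 1.83716557 0.21459879]
```

View pics/s3.png

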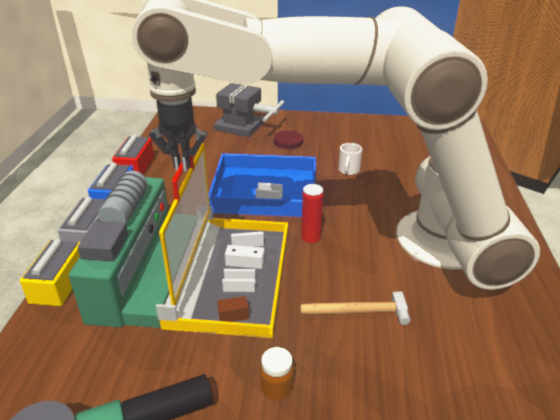

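```bash
python3 -m pendant '[[[0.8,0,0],[0,0,0],5],[[1.6,0,-0.05],[0,0,0],5],[[2.2,0,-0.15],[0,0,0],5],[[2.2,0,-0.15],[0,0,0],5],[[2.2,0,-0.15],[0,0,0],40],[[2.2,0,-0.15],[0,0,0],40],[[2.2,0,-0.15],[0,0,0],40],[[2.2,0,-0.15],[0,0,0],40]]'
python3 -m pendant '[[[0,0,1],[0,0,0],40],[[0,0,2],[0,0,0],40],[[-0.5,0,2.8],[0,0,0],40],[[-1.5,0,2.8],[0,0,0],40]]'
python3 - <<'E'
from h import *
s=arm.observe(); print(s["tool_pos"],s["force"],s["joint_positions"])
cv2.imwrite("pics/s4.png",arm.capture("side"))
E
```

```text
time_s: 5.6
tool_pos: [0.7423, 0.2291, 0.3321]
tool_rot: [0.709, -0.705, -0.001, -0.001]
force: [0.1, -0.2, -0.3]
finger_gap: 0.471
time_s: 5.93
tool_pos: [0.7065, 0.2287, 0.4058]
tool_rot: [0.709, -0.705, -0.003, -0.003]
force: [1.6, 0.5, 1.6]
finger_gap: 0.465
[0.70650471 0.22868809 0.40583176] [1.58162246 0.53402335 1.61365547] [0.20782944 0.56451628 0.55123406 0.00419018 2.01620541 0.2107398 ]
```

View pics/s4.png

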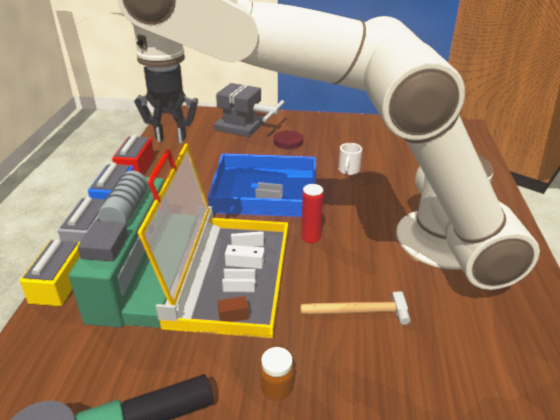

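```bash
python3 -m pendant '[[[-1.5,0,0],[0,0,0.12],40],[[-3,0,0],[0,0,0.24],40],[[-4.5,-0.5,0],[0,0,0.36],40],[[-6,-0.8,0],[0,0,0.48],60],[[-7.5,-1.1,0],[0,0,0.6],85],[[-8.26,-1.1,-1],[0,0,0.72],85],[[-8.26,-1.1,-2],[0,0,0.84],85],[[-8.26,-1.1,-3],[0,0,0.96],85],[[-8.26,-1.1,-3],[0,0,1.08],85],[[-8.26,-1.1,-3],[0,0,1.2],85]]'
python3 -m pendant '[[[0,0,0],[0,0,0.12],85],[[0,0,0],[0,0,0.24],85],[[0,0,0],[0,0,0.35],85],[[0,0,0],[0,0,0.35],85]]'
python3 - <<'E'
from h import *
s=arm.observe(); print(s["tool_pos"],s["tool_rot"],s["force"],s["joint_positions"])
np.save("st3.npy",np.r_[s["tool_pos"],s["tool_rot"]])
cv2.imwrite("pics/w3.png",arm.capture("wrist"))
E
```

```text
time_s: 6.82
tool_pos: [0.493, 0.2016, 0.3273]
tool_rot: [0.584, -0.58, -0.4, 0.402]
force: [0.7, 0.3, 1.2]
finger_gap: 0.996
time_s: 7.15
tool_pos: [0.4925, 0.2015, 0.3276]
tool_rot: [0.504, -0.5, -0.497, 0.499]
force: [0.2, -0.2, -0.3]
finger_gap: 0.998
[0.49254318 0.20145265 0.3276013 ] [ 0.50363365 -0.50039463 -0.49697262  0.49897553] [ 0.18656774 -0.23338726 -0.3109724 ] [ 0.24194022  0.04915588  1.37256533  0.00250493  1.72465412 -1.32039797]
```

View pics/w3.png

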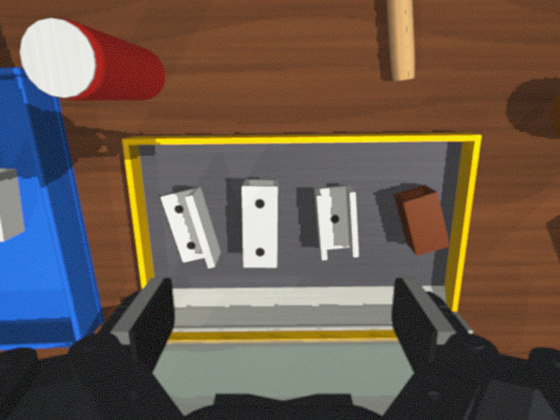

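```bash
python3 - <<'E'
import cv2
s=cv2.imread("pics/w3.png")
cv2.imwrite("pics/c5.png",cv2.resize(s[165:285,150:310],(800,600),interpolation=cv2.INTER_CUBIC))
cv2.imwrite("pics/c6.png",cv2.resize(s[165:285,300:460],(800,600),interpolation=cv2.INTER_CUBIC))
E
```

```text
(no output)
```

View pics/c5.png

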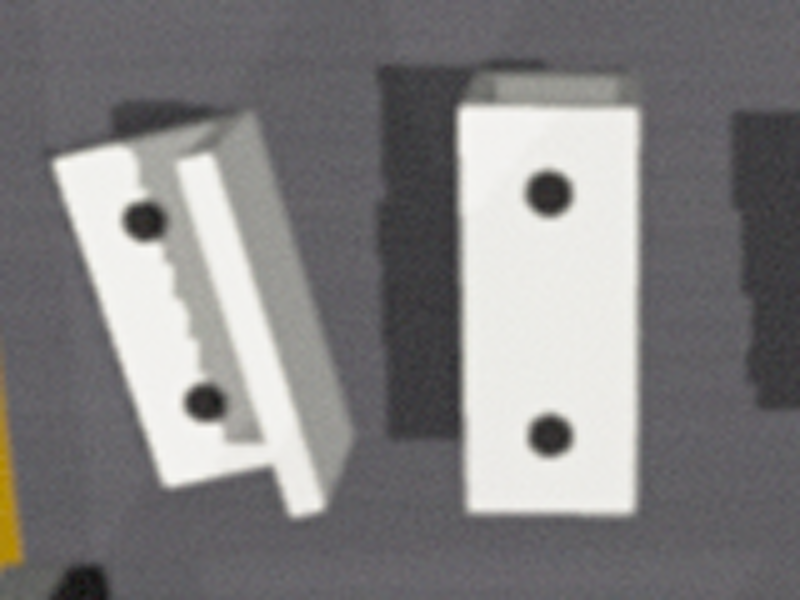

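View pics/c6.png

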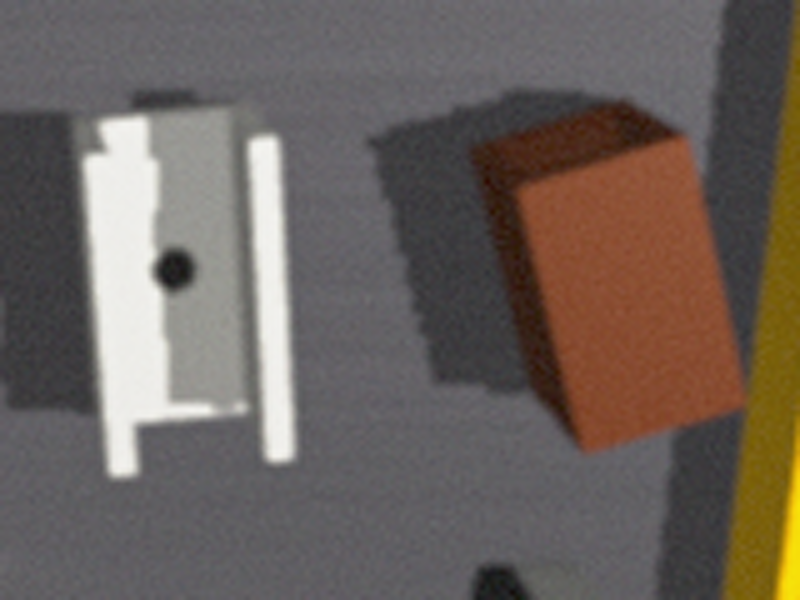

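```bash
cat > fit3.py <<'E'
from h import *
v=np.load("st3.npy"); W=cam("wrist",dict(tool_pos=v[:3],tool_rot=v[3:]))
a=lambda x,y:(150+x/5,165+y/5); b=lambda x,y:(300+x/5,165+y/5)
def go(n,o,p0): print(n,*fit([(W,u,l) for u,l in o],p0))
go("tube",[(a(460,103),(-.05,-.02,.046)),(a(640,103),(-.05,.02,.046)),(a(637,513),(.05,.02,.046)),(a(467,513),(.05,-.02,.046))],[.56,.17,0])
go("angle",[(a(178,163),(-.045,.017,.051)),(a(212,150),(-.045,.025,.051)),(a(327,507),(.045,.025,.051)),(a(292,520),(.045,.017,.051)),(a(52,162),(-.045,-.025,.012)),(a(168,488),(.045,-.025,.012))],[.56,.1,.3])
go("chan",[(b(84,155),(-.04,-.022,.044)),(b(108,475),(.04,-.022,.044)),(b(138,472),(.04,-.016,.044)),(b(248,140),(-.04,.016,.044)),(b(278,135),(-.04,.022,.044)),(b(297,460),(.04,.022,.044)),(b(265,463),(.04,.016,.044))],[.56,.26,0])
w_=[(126,141,-.106,-.201),(480,136,-.106,.201)]
go("mach",[((u,q),(x,y,.036)) for u,q,x,y in w_],[.56,.22,0])
E
python3 fit3.py
```

```text
tube [ 0.56318774  0.17434824 -0.01871531] [ 0.3  0.3 -0.4  0.7 -0.4 -0.5  0.5 -0.8]
angle [0.57215349 0.0849197  0.23225707] [-0.2 -0.2 -0.2  0.8 -0.2  0.4  0.3 -0.8  0.5 -0.  -0.1 -0.2]
chan [0.56369435 0.26601151 0.09611141] [ 0.1  0.2  0.5  0.1 -0.6  0.2  0.5 -0.1 -0.3  0.4 -0.9 -0.4  0.5 -0.5]
mach [0.56748679 0.22441256 0.00609643] [-2.7  0.1  2.6  0.1]
```

```bash
python3 -m pendant '[[[1.5,-0.6,0],[0,0,-0.01],62],[[2.83,-1.08,-0.5],[0,0,-0.01],62],[[2.83,-1.08,-2],[0,0,-0.01],62],[[2.83,-1.08,-3.5],[0,0,-0.01],62],[[2.83,-1.08,-5],[0,0,-0.01],62],[[2.83,-1.08,-6.5],[0,0,-0.01],62],[[2.83,-1.08,-8],[0,0,-0.01],62],[[2.83,-1.08,-9],[0,0,-0.01],62],[[2.83,-1.08,-9.6],[0,0,-0.01],62],[[2.83,-1.08,-9.6],[0,0,-0.01],62]]' 50
python3 - <<'E'
from h import *
s=arm.observe(); print(s["tool_pos"],s["tool_rot"],s["force"])
cv2.imwrite("pics/w4.png",arm.capture("wrist"))
E
```

```text
time_s: 8.03
tool_pos: [0.5616, 0.1741, 0.0842]
tool_rot: [0.51, -0.505, -0.49, 0.495]
force: [-1.1, 0.3, 0.1]
finger_gap: 0.726
[0.56157501 0.17413372 0.08420604] [ 0.51004195 -0.50475123 -0.48999404  0.49496388] [-1.06723035  0.30998978  0.11178821]
```

View pics/w4.png

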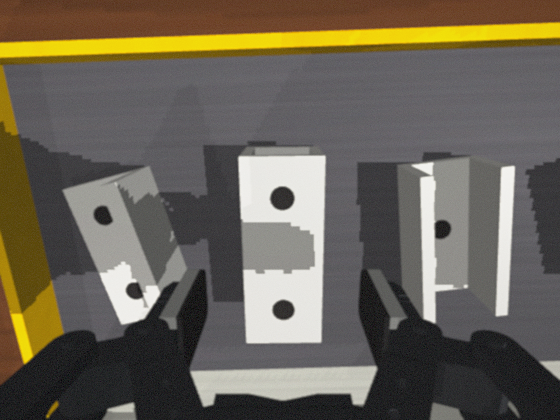

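```bash
python3 -m pendant '[[[0.05,0,-0.9],[0,0,0],62],[[0.05,0,-1.8],[0,0,0],62],[[0.05,0,-2.5],[0,0,0],62],[[0.05,0,-2.5],[0,0,0],62],[[0.05,0,-2.5],[0,0,0],30],[[0.05,0,-2.5],[0,0,0],30],[[0.05,0,-2.5],[0,0,0],30],[[0.05,0,-2.5],[0,0,0],30],[[0.05,0,-2.5],[0,0,0],30]]' 50
```

```text
time_s: 8.83
tool_pos: [0.565, 0.1746, 0.0265]
tool_rot: [0.509, -0.506, -0.492, 0.493]
force: [-1.6, -0.3, 8.6]
finger_gap: 0.461
```

```bash
python3 -m pendant '[[[0,0,0.6],[0,0,0],30],[[0,0,1.6],[0,0,0],30],[[0,0,3],[0,0,0],30],[[0,0,4.5],[0,0,0],30],[[0,0,6],[0,0,0],30],[[0,0,6],[0,0,0],30]]'
python3 - <<'E'
from h import *
s=arm.observe(); print(s["tool_pos"],s["tool_rot"],s["force"])
cv2.imwrite("pics/w5.png",arm.capture("wrist"))
E
```

```text
time_s: 9.33
tool_pos: [0.5674, 0.1751, 0.1858]
tool_rot: [-0.507, 0.508, 0.495, -0.49]
force: [1.5, 0.7, -2.0]
finger_gap: 0.46
[0.5673702  0.17506452 0.18576493] [-0.50650414  0.50830327  0.4951632  -0.48979051] [ 1.45686078  0.68991616 -2.00933168]
```

View pics/w5.png

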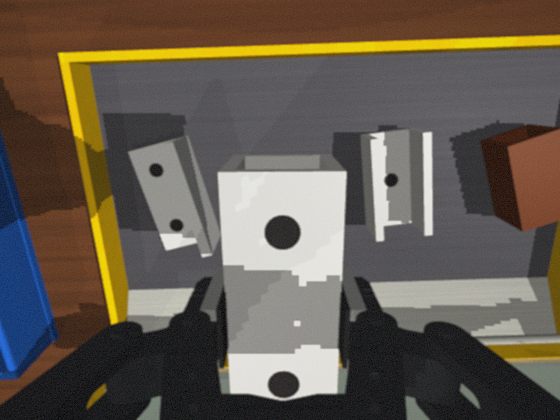

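```bash
python3 -m pendant '[[[-0.2,-0.8,0],[0,0,0.02],30],[[-0.5,-2.3,0],[0,0,0.02],30],[[-0.9,-4,0],[0,0,0.02],30],[[-1.3,-5.6,0],[0,0,0.02],30],[[-1.7,-7.2,0],[0,0,0.02],30],[[-2.0,-8.8,0],[0,0,0.02],30],[[-2.4,-10.4,0],[0,0,0.02],30],[[-2.8,-12,0],[0,0,0.02],30],[[-3.2,-13.6,0],[0,0,0.02],30],[[-3.5,-15.2,0],[0,0,0.02],30]]'
python3 -m pendant '[[[-0.3,-1,0],[0,0,0],30],[[-0.5,-2,0],[0,0,0],30],[[-0.5,-2.1,-1.2],[0,0,0],30],[[-0.5,-2.1,-2.4],[0,0,0],30],[[-0.5,-2.1,-3],[0,0,0],30],[[-0.5,-2.1,-3],[0,0,0],30]]'
python3 - <<'E'
from h import *
s=arm.observe(); print(s["tool_pos"],s["tool_rot"],s["force"],s["joint_positions"])
cv2.imwrite("pics/w6.png",arm.capture("wrist"))
cv2.imwrite("pics/s6.png",arm.capture("side"))
E
```

```text
time_s: 10.22
tool_pos: [0.4777, -0.2067, 0.1818]
tool_rot: [-0.502, 0.503, 0.499, -0.496]
force: [0.9, -0.3, -2.1]
finger_gap: 0.458
time_s: 10.72
tool_pos: [0.4634, -0.2582, 0.1031]
tool_rot: [0.505, -0.501, -0.499, 0.496]
force: [-1.4, -0.1, -4.2]
finger_gap: 0.459
[ 0.46343093 -0.25819245  0.10305855] [ 0.50473083 -0.50085444 -0.49858232  0.49578957] [-1.36691934 -0.05594933 -4.20300594] [-0.65636838  0.14754609  1.72437173  0.00486137  1.27458045 -2.21738167]
```

View pics/w6.png

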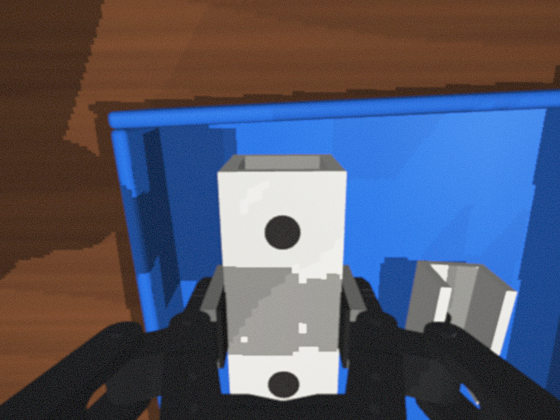

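View pics/s6.png

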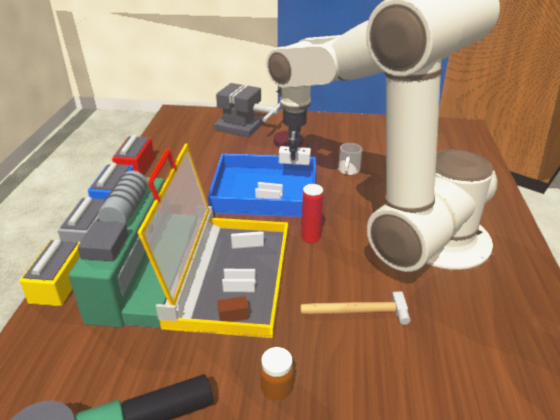

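```bash
python3 -m pendant '[[[0.4,0,-0.6],[0,0,0],30],[[0.4,0,-1.3],[0,0,0],30],[[0.4,0,-2.0],[0,0,0],30],[[0.4,0,-2.5],[0,0,0],30],[[0.4,0,-2.75],[0,0,0],30],[[0.4,0,-2.85],[0,0,0],30],[[0.4,0,-2.85],[0,0,0],30]]'
```

```text
time_s: 11.4
tool_pos: [0.4755, -0.2593, 0.0366]
tool_rot: [-0.502, 0.503, 0.499, -0.496]
force: [-0.6, -0.2, -2.6]
finger_gap: 0.46
```

```bash
python3 -m pendant '[[[0,0,-0.1],[0,0,0],30],[[0,0,-0.2],[0,0,0],30],[[0,0,-0.2],[0,0,0],30]]';python3 -m pendant '[[[0,0,-0.08],[0,0,0],30],[[0,0,-0.08],[0,0,0],30],[[0,0,-0.08],[0,0,0],30]]'
```

```text
time_s: 11.65
tool_pos: [0.4756, -0.2594, 0.0318]
tool_rot: [-0.502, 0.503, 0.499, -0.496]
force: [-0.5, -0.6, -3.4]
finger_gap: 0.46
time_s: 11.9
tool_pos: [0.4756, -0.2594, 0.0299]
tool_rot: [-0.502, 0.503, 0.499, -0.496]
force: [0.2, 0.2, -2.7]
finger_gap: 0.457
```

```bash
python3 -m pendant '[[[0,0,-0.06],[0,0,0],30],[[0,0,-0.06],[0,0,0],30],[[0,0,-0.06],[0,0,0],30]]';python3 -m pendant '[[[0,0,-0.06],[0,0,0],30],[[0,0,-0.06],[0,0,0],30],[[0,0,-0.06],[0,0,0],30]]'
```

```text
time_s: 12.15
tool_pos: [0.4759, -0.2595, 0.0287]
tool_rot: [-0.502, 0.503, 0.499, -0.496]
force: [0.4, -0.1, 3.2]
finger_gap: 0.457
time_s: 12.4
tool_pos: [0.4762, -0.2596, 0.0284]
tool_rot: [-0.502, 0.503, 0.499, -0.496]
force: [-5.4, 5.9, 20.0]
finger_gap: 0.46
```

Contact. Release and rise.

```bash
python3 -m pendant '[[[0,0,0.03],[0,0,0],30],[[0,0,0.03],[0,0,0],60],[[0,0,0.03],[0,0,0],60],[[0,0,0.03],[0,0,0],60],[[0,0,0.03],[0,0,0],60],[[0,0,1],[0,0,0],60],[[0,0,2.2],[0,0,0],60],[[0,0,3.6],[0,0,0],60],[[0,0,5],[0,0,0],60],[[0,0,5],[0,0,0],60]]'
python3 - <<'E'
from h import *
s=arm.observe(); print(s["tool_pos"],s["tool_rot"],s["force"])
cv2.imwrite("pics/w7.png",arm.capture("wrist"))
np.save("st7.npy",np.r_[s["tool_pos"],s["tool_rot"]])
E
```

```text
time_s: 13.23
tool_pos: [0.478, -0.2609, 0.1601]
tool_rot: [-0.499, 0.506, 0.5, -0.495]
force: [0.8, -0.7, 1.3]
finger_gap: 0.704
[ 0.47803588 -0.2608854   0.16010938] [-0.49851715  0.5064966   0.49976966 -0.4951486 ] [ 0.77280181 -0.65854965  1.2819649 ]
```

View pics/w7.png

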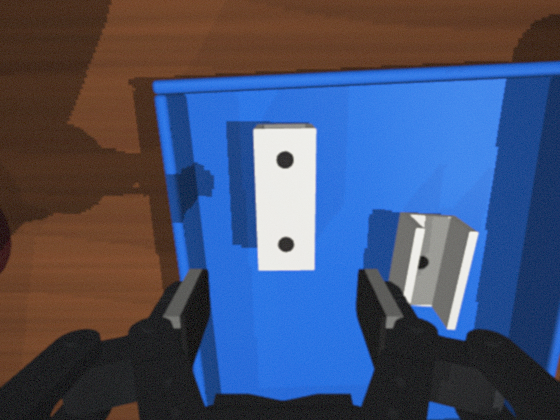

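```bash
python3 -m pendant '[[[0.2,0.8,0.3],[0,0,0.05],60],[[0.6,2.3,0.4],[0,0,0.1],60],[[1.0,3.9,0.4],[0,0,0.15],60],[[1.3,5.5,0.4],[0,0,0.2],60],[[1.7,7.1,0.4],[0,0,0.242],60],[[2.1,8.7,0.4],[0,0,0.242],40],[[2.5,10.3,0.4],[0,0,0.242],40],[[2.9,11.9,0.4],[0,0,0.242],40],[[3.3,13.4,0.4],[0,0,0.242],40],[[3.58,14.65,0.2],[0,0,0.242],40]]'
python3 -m pendant '[[[0.1,0.5,0],[0,0,0],40],[[0.1,0.5,0],[0,0,0],40]]'
python3 - <<'E'
from h import *
s=arm.observe(); print(s["tool_pos"],s["tool_rot"],s["force"])
cv2.imwrite("pics/w8.png",arm.capture("wrist"))
np.save("st8.npy",np.r_[s["tool_pos"],s["tool_rot"]])
E
```

```text
time_s: 14.12
tool_pos: [0.5672, 0.1086, 0.1617]
tool_rot: [-0.436, 0.441, 0.557, -0.552]
force: [0.6, -0.3, -0.4]
finger_gap: 0.466
time_s: 14.28
tool_pos: [0.5694, 0.1242, 0.1601]
tool_rot: [-0.436, 0.44, 0.558, -0.553]
force: [0.1, -0.4, 0.1]
finger_gap: 0.467
[0.56938776 0.12424778 0.16010638] [-0.435606    0.4397272   0.55770042 -0.55304398] [ 0.13124872 -0.37492434  0.12152693]
```

View pics/w8.png

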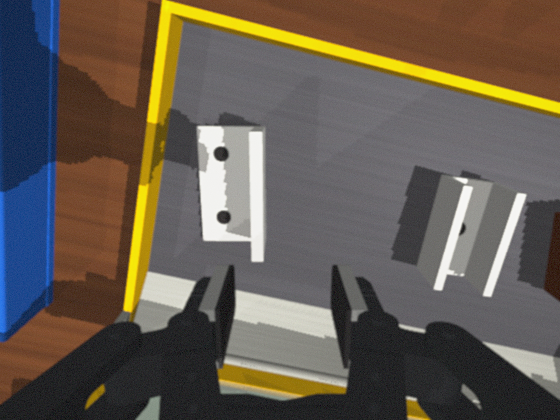

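```bash
python3 - <<'E'
from h import *
v=np.load("st8.npy"); W=cam("wrist",dict(tool_pos=v[:3],tool_rot=v[3:]))
o=[((250,132),(-.045,.017,.051)),((263.5,132),(-.045,.025,.051)),((264,261),(.045,.025,.051)),((250.5,261),(.045,.017,.051)),((197,126),(-.045,-.025,.012)),((204,241),(.045,-.025,.012))]
p,r=fit([(W,u,l) for u,l in o],[.57,.085,.23]);print(p,r,w(p,(0,.021,.05)))
q=v[3:];X=R.from_quat([q[4-3],q[2],q[3],q[0]]).as_matrix();print(X.round(3),np.arctan2(X[1,0],X[0,0])-np.pi/2)
E
```

```text
[0.57148648 0.08480455 0.22594877] [ 0.1 -0.3 -0.7 -0.2 -0.5  0.6  1.6  0.5  0.3  0.  -0.2 -0.6] [[0.56678182 0.10527077 0.05      ]]
[[-0.234  0.009 -0.972]
 [ 0.972  0.002 -0.234]
 [-0.001 -1.    -0.009]] 0.23595830222905567
```

```bash
python3 -m pendant '[[[-0.1,-0.76,0],[0,0,-0.01],40],[[-0.1,-0.76,-1.2],[0,0,-0.01],40],[[-0.1,-0.76,-2.4],[0,0,-0.01],40],[[-0.1,-0.76,-3.4],[0,0,-0.01],40],[[-0.1,-0.76,-3.4],[0,0,-0.01],40]]' 45
python3 - <<'E'
from h import *
s=arm.observe(); print(s["tool_pos"],s["force"])
cv2.imwrite("pics/w9.png",arm.capture("wrist"))
E
```

```text
time_s: 14.75
tool_pos: [0.5641, 0.1023, 0.0702]
tool_rot: [-0.441, 0.441, 0.553, -0.552]
force: [-0.6, -0.0, -1.0]
finger_gap: 0.468
[0.56406102 0.10227097 0.07020331] [-0.62887339 -0.03325863 -1.01890914]
```

View pics/w9.png

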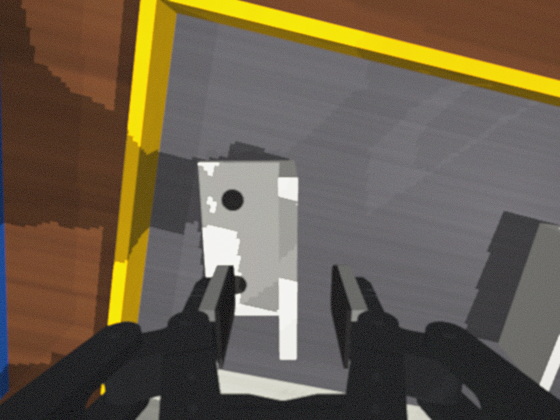

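```bash
python3 -m pendant '[[[0.1,0.12,-0.8],[0,0,0],40],[[0.1,0.12,-1.4],[0,0,0],40],[[0.1,0.12,-1.6],[0,0,0],40],[[0.1,0.12,-1.6],[0,0,0],40]]'; python3 -m pendant '[[[0,0,0],[0,0,0],2],[[0,0,0],[0,0,0],2],[[0,0,0],[0,0,0],2],[[0,0,0],[0,0,0],2],[[0,0,0],[0,0,0],2],[[0,0,0],[0,0,0],2]]'
```

```text
time_s: 15.13
tool_pos: [0.5678, 0.1052, 0.0336]
tool_rot: [-0.44, 0.442, 0.554, -0.552]
force: [-0.0, -0.8, 0.3]
finger_gap: 0.466
time_s: 15.63
tool_pos: [0.5686, 0.1051, 0.0352]
tool_rot: [-0.439, 0.443, 0.554, -0.551]
force: [-1.2, -1.9, 8.9]
finger_gap: 0.085
```

```bash
python3 -m pendant '[[[0,0,0.6],[0,0,0],2],[[0,0,1.6],[0,0,0],2],[[0,0,3],[0,0,0],2],[[0,0,4.5],[0,0,0],2],[[0,0,6],[0,0,0],2],[[0,0,6],[0,0,0],2]]'
python3 - <<'E'
from h import *
s=arm.observe(); print(s["tool_pos"],s["tool_rot"],s["force"])
cv2.imwrite("pics/w10.png",arm.capture("wrist"))
cv2.imwrite("pics/s10.png",arm.capture("side")[150:300,130:330].repeat(4,0).repeat(4,1))
E
```

```text
time_s: 16.13
tool_pos: [0.5708, 0.1052, 0.1937]
tool_rot: [-0.437, 0.445, 0.557, -0.549]
force: [1.4, 0.9, -1.2]
finger_gap: 0.083
[0.57081867 0.10524812 0.19368757] [-0.43656556  0.44535658  0.55663162 -0.54884357] [ 1.43739724  0.85967993 -1.19667012]
```

View pics/w10.png

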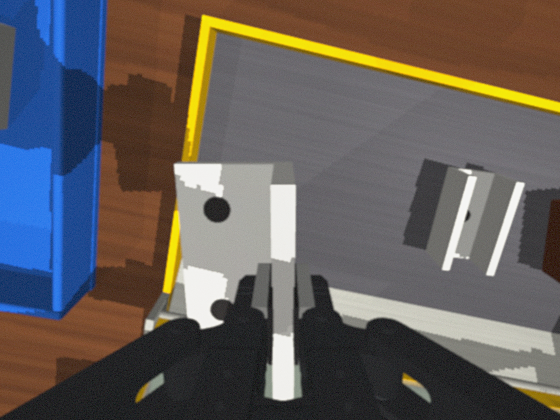

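View pics/s10.png

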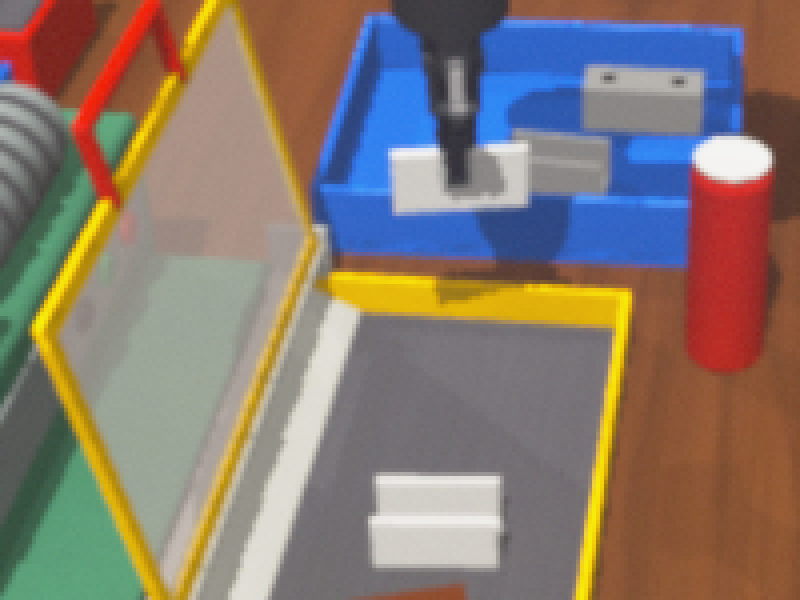

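```bash
python3 -m pendant '[[[0.2,-0.8,0],[0,0,-0.03],2],[[0.5,-2.2,0],[0,0,-0.06],2],[[0.8,-3.8,0],[0,0,-0.1],2],[[1.1,-5.4,0],[0,0,-0.15],2],[[1.4,-7,0],[0,0,-0.2],2],[[1.7,-8.6,0],[0,0,-0.2],2],[[2.0,-10.2,0],[0,0,-0.2],2],[[2.3,-11.8,0],[0,0,-0.2],2],[[2.6,-13.1,0],[0,0,-0.2],2],[[2.77,-13.77,0],[0,0,-0.2],2]]'
python3 -m pendant '[[[0,0,-1],[0,0,0],2],[[0,0,-2.2],[0,0,0],2],[[0,0,-3.2],[0,0,0],2],[[0,0,-3.4],[0,0,0],2],[[0,0,-3.4],[0,0,0],2]]'
python3 - <<'E'
from h import *
s=arm.observe(); print(s["tool_pos"],s["tool_rot"],s["force"])
cv2.imwrite("pics/w11.png",arm.capture("wrist"))
E
```

```text
time_s: 17.07
tool_pos: [0.6377, -0.2429, 0.1847]
tool_rot: [-0.493, 0.496, 0.507, -0.504]
force: [0.4, 0.4, -2.4]
finger_gap: 0.085
time_s: 17.48
tool_pos: [0.6365, -0.2424, 0.097]
tool_rot: [-0.494, 0.495, 0.506, -0.504]
force: [-0.1, -1.3, -1.7]
finger_gap: 0.086
[ 0.63651533 -0.24237568  0.09697023] [-0.49442533  0.49479756  0.50621152 -0.50444907] [-0.0991394  -1.26442349 -1.7147434 ]
```

View pics/w11.png

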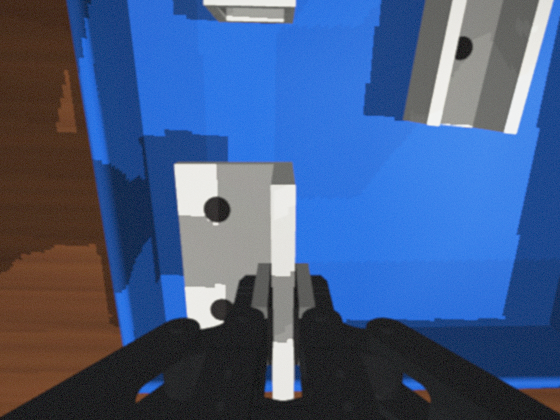

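```bash
python3 -m pendant '[[[0,0,-0.6],[0,0,0],2],[[0,0,-1.3],[0,0,0],2],[[0,0,-1.9],[0,0,0],2],[[0,0,-2.15],[0,0,0],2],[[0,0,-2.2],[0,0,0],2],[[0,0,-2.2],[0,0,0],2]]'; python3 -m pendant '[[[0,0,-0.06],[0,0,0],2],[[0,0,-0.06],[0,0,0],2],[[0,0,-0.06],[0,0,0],2]]'
```

```text
time_s: 18.03
tool_pos: [0.6379, -0.2429, 0.0455]
tool_rot: [-0.493, 0.496, 0.507, -0.504]
force: [-0.5, 0.2, -2.2]
finger_gap: 0.08
time_s: 18.28
tool_pos: [0.6383, -0.2431, 0.045]
tool_rot: [-0.492, 0.497, 0.507, -0.504]
force: [-0.3, -0.2, -1.8]
finger_gap: 0.087
```

```bash
python3 -m pendant '[[[0,0,-0.1],[0,0,0],2],[[0,0,-0.2],[0,0,0],2],[[0,0,-0.2],[0,0,0],2]]'; python3 -m pendant '[[[0,0,-0.08],[0,0,0],2],[[0,0,-0.08],[0,0,0],2],[[0,0,-0.08],[0,0,0],2]]'
```

```text
time_s: 18.53
tool_pos: [0.6381, -0.243, 0.0395]
tool_rot: [-0.493, 0.497, 0.507, -0.504]
force: [0.1, 0.8, -3.0]
finger_gap: 0.082
time_s: 18.78
tool_pos: [0.6381, -0.243, 0.0374]
tool_rot: [-0.493, 0.496, 0.507, -0.504]
force: [-0.6, -0.6, -2.4]
finger_gap: 0.083
```

```bash
python3 -m pendant '[[[0,0,-0.06],[0,0,0],2],[[0,0,-0.06],[0,0,0],2],[[0,0,-0.06],[0,0,0],2]]'; python3 -m pendant '[[[0,0,-0.04],[0,0,0],2],[[0,0,-0.04],[0,0,0],2]]'
```

```text
time_s: 19.03
tool_pos: [0.6382, -0.243, 0.0372]
tool_rot: [-0.492, 0.497, 0.507, -0.504]
force: [-6.2, 3.3, 12.7]
finger_gap: 0.081
time_s: 19.2
tool_pos: [0.6382, -0.243, 0.0372]
tool_rot: [-0.492, 0.497, 0.507, -0.504]
force: [-5.8, 2.1, 11.7]
finger_gap: 0.079
```

```bash
python3 -m pendant '[[[0,0,0.03],[0,0,0],2],[[0,0,0.03],[0,0,0],32],[[0,0,0.03],[0,0,0],32],[[0,0,0.03],[0,0,0],32],[[0,0,0.03],[0,0,0],32],[[0,0,1],[0,0,0],32],[[0,0,2.2],[0,0,0],32],[[0,0,3.6],[0,0,0],32],[[0,0,5],[0,0,0],50],[[0,0,5],[0,0,0],50]]'
python3 - <<'E'
from h import *
s=arm.observe(); print(s["tool_pos"],s["tool_rot"],s["force"])
cv2.imwrite("pics/w12.png",arm.capture("wrist"))
np.save("st12.npy",np.r_[s["tool_pos"],s["tool_rot"]])
E
```

```text
time_s: 20.03
tool_pos: [0.6402, -0.2439, 0.17]
tool_rot: [-0.489, 0.5, 0.508, -0.503]
force: [0.7, -1.6, 1.3]
finger_gap: 0.586
[ 0.64020874 -0.24394007  0.17003209] [-0.48889942  0.50000805  0.50792868 -0.50296895] [ 0.72342316 -1.60672505  1.31046548]
```

View pics/w12.png

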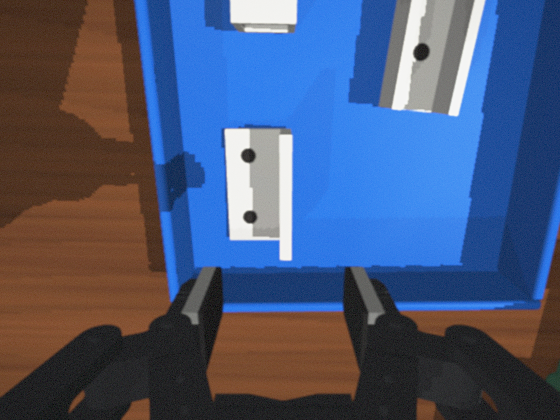

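```bash
python3 -m pendant '[[[-0.1,0.8,0.2],[0,0,0.03],50],[[-0.3,2.3,0.4],[0,0,0.06],50],[[-0.6,3.9,0.4],[0,0,0.075],50],[[-0.8,5.5,0.4],[0,0,0.075],65],[[-1.1,7.1,0.4],[0,0,0.075],65],[[-1.3,8.7,0.4],[0,0,0.075],65],[[-1.6,10.3,0.4],[0,0,0.075],65],[[-1.8,11.9,0.4],[0,0,0.075],65],[[-2.0,13.5,0.4],[0,0,0.075],65],[[-2.3,15.1,0.4],[0,0,0.075],65]]'
```

```text
time_s: 20.92
tool_pos: [0.5814, 0.1357, 0.1758]
tool_rot: [-0.471, 0.48, 0.526, -0.521]
force: [0.7, -0.4, 0.6]
finger_gap: 0.759
```

```bash
python3 -m pendant '[[[-0.2,1.5,0],[0,0,0],65],[[-0.4,3,0],[0,0,0],65],[[-0.6,4.5,0],[0,0,0],65],[[-0.71,5.21,0],[0,0,0],65],[[-0.71,5.21,-1.2],[0,0,0],65],[[-0.71,5.21,-2.4],[0,0,0],65],[[-0.71,5.21,-3.4],[0,0,0],65],[[-0.71,5.21,-3.4],[0,0,0],65]]' 45
python3 - <<'E'
from h import *
s=arm.observe(); print(s["tool_pos"],s["tool_rot"],s["force"])
cv2.imwrite("pics/w13.png",arm.capture("wrist"))
E
```

```text
time_s: 21.58
tool_pos: [0.561, 0.2652, 0.0849]
tool_rot: [0.472, -0.478, -0.523, 0.524]
force: [-0.6, -0.4, -1.0]
finger_gap: 0.761
[0.56102129 0.26523222 0.08489641] [ 0.4722345  -0.47801189 -0.52333917  0.52403753] [-0.56215856 -0.38159233 -0.96098796]
```

View pics/w13.png

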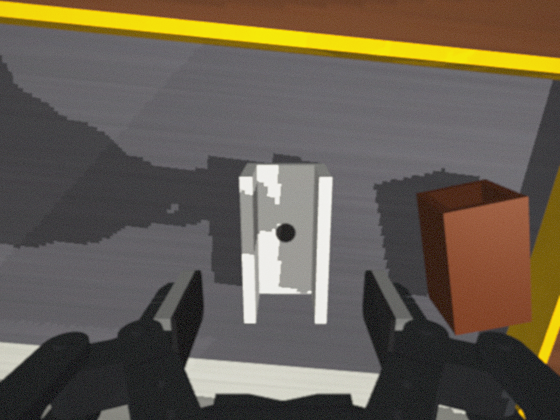

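```bash
python3 -m pendant '[[[0.1,0,0],[0,0,0],58],[[0.1,0.02,-0.9],[0,0,0],58],[[0.1,0.02,-1.8],[0,0,0],58],[[0.1,0.02,-2.45],[0,0,0],58],[[0.1,0.02,-2.45],[0,0,0],58],[[0.1,0.02,-2.45],[0,0,0],58]]';  python3 -m pendant '[[[0,0,0],[0,0,0],34],[[0,0,0],[0,0,0],34],[[0,0,0],[0,0,0],34],[[0,0,0],[0,0,0],34],[[0,0,0],[0,0,0],34],[[0,0,0],[0,0,0],34]]'
```

```text
time_s: 22.13
tool_pos: [0.5653, 0.266, 0.0281]
tool_rot: [-0.472, 0.479, 0.524, -0.523]
force: [0.3, 0.2, 0.4]
finger_gap: 0.678
time_s: 22.63
tool_pos: [0.5666, 0.2664, 0.0307]
tool_rot: [-0.471, 0.479, 0.526, -0.522]
force: [-1.1, 0.4, 10.2]
finger_gap: 0.506
```

```bash
python3 -m pendant '[[[0,0,0.6],[0,0,0],34],[[0,0,1.6],[0,0,0],34],[[0,0,3],[0,0,0],34],[[0,0,4.5],[0,0,0],34],[[0,0,6],[0,0,0],34],[[0,0,6],[0,0,0],34]]'
python3 - <<'E'
from h import *
s=arm.observe(); print(s["tool_pos"],s["tool_rot"],s["force"])
cv2.imwrite("pics/w14.png",arm.capture("wrist"))
E
```

```text
time_s: 23.13
tool_pos: [0.5689, 0.2672, 0.1902]
tool_rot: [-0.469, 0.481, 0.529, -0.518]
force: [2.3, 0.3, -1.7]
finger_gap: 0.507
[0.56893808 0.26721294 0.19022713] [-0.46894972  0.48149695  0.52918248 -0.51789261] [ 2.25885718  0.3043131  -1.70460472]
```

View pics/w14.png

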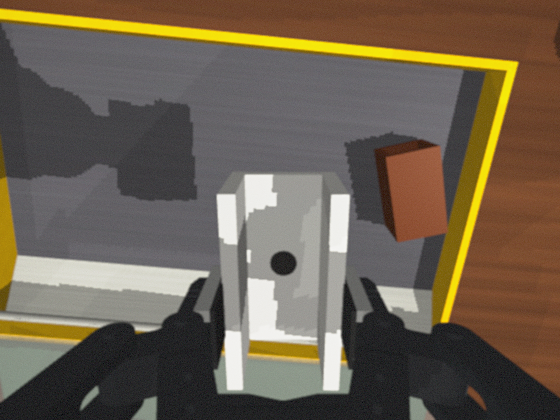

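```bash
python3 -m pendant '[[[0.1,-0.8,0],[0,0,-0.02],34],[[0.4,-2.3,0],[0,0,-0.04],34],[[0.8,-3.9,0],[0,0,-0.07],34],[[1.1,-5.5,0],[0,0,-0.07],34],[[1.4,-7.1,0],[0,0,-0.07],34],[[1.8,-8.7,0],[0,0,-0.07],34],[[2.1,-10.3,0],[0,0,-0.07],34],[[2.4,-11.9,0],[0,0,-0.07],34],[[2.7,-13.5,0],[0,0,-0.07],34],[[3.0,-15,0],[0,0,-0.07],34]]'
```

```text
time_s: 24.02
tool_pos: [0.6429, -0.1104, 0.1859]
tool_rot: [-0.488, 0.499, 0.511, -0.502]
force: [1.0, -0.0, -1.6]
finger_gap: 0.504
```

```bash
python3 -m pendant '[[[0.35,-1.0,0],[0,0,0],34],[[0.35,-1.2,-1],[0,0,0],34],[[0.35,-1.2,-2.2],[0,0,0],34],[[0.35,-1.2,-3.2],[0,0,0],34],[[0.35,-1.2,-3.5],[0,0,0],34],[[0.35,-1.2,-3.5],[0,0,0],34]]'
python3 - <<'E'
from h import *
s=arm.observe(); print(s["tool_pos"],s["tool_rot"],s["force"])
cv2.imwrite("pics/w15.png",arm.capture("wrist"))
E
```

```text
time_s: 24.52
tool_pos: [0.6505, -0.14, 0.096]
tool_rot: [-0.489, 0.498, 0.51, -0.503]
force: [-0.4, 0.5, -1.7]
finger_gap: 0.503
[ 0.65048491 -0.14000381  0.09603454] [-0.4890434   0.49772297  0.51011507 -0.5028827 ] [-0.42403249  0.49691355 -1.66992441]
```

View pics/w15.png

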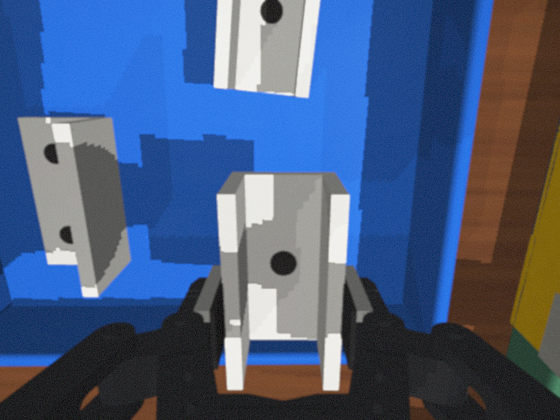

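```bash
python3 -m pendant '[[[0,0,-0.6],[0,0,0],34],[[0,0,-1.3],[0,0,0],34],[[0,0,-1.9],[0,0,0],34],[[0,0,-2.25],[0,0,0],34],[[0,0,-2.35],[0,0,0],34],[[0,0,-2.35],[0,0,0],34]]'; python3 -m pendant '[[[0,0,-0.1],[0,0,0],34],[[0,0,-0.15],[0,0,0],34],[[0,0,-0.15],[0,0,0],34]]'
```

```text
time_s: 25.07
tool_pos: [0.6518, -0.1402, 0.0404]
tool_rot: [-0.488, 0.499, 0.511, -0.502]
force: [-0.3, 0.0, -1.6]
finger_gap: 0.506
time_s: 25.32
tool_pos: [0.6521, -0.1402, 0.0373]
tool_rot: [-0.487, 0.499, 0.511, -0.502]
force: [0.1, 0.4, -2.0]
finger_gap: 0.504
```

```bash
python3 -m pendant '[[[0,0,-0.1],[0,0,0],34],[[0,0,-0.12],[0,0,0],34],[[0,0,-0.12],[0,0,0],34]]'; python3 -m pendant '[[[0,0,-0.06],[0,0,0],34],[[0,0,-0.06],[0,0,0],34],[[0,0,-0.06],[0,0,0],34]]'
```

```text
time_s: 25.57
tool_pos: [0.6521, -0.1403, 0.0342]
tool_rot: [-0.487, 0.499, 0.511, -0.502]
force: [0.1, -0.4, -2.1]
finger_gap: 0.503
time_s: 25.82
tool_pos: [0.6522, -0.1403, 0.033]
tool_rot: [-0.487, 0.499, 0.511, -0.502]
force: [0.6, -0.5, 1.4]
finger_gap: 0.501
```

Touching. Release and rise.

```bash
python3 -m pendant '[[[0,0,-0.03],[0,0,0],34],[[0,0,-0.02],[0,0,0],60],[[0,0,-0.02],[0,0,0],60],[[0,0,0],[0,0,0],60],[[0,0,0],[0,0,0],60],[[0,0,1],[0,0,0],60],[[0,0,2.2],[0,0,0],60],[[0,0,3.6],[0,0,0],60],[[0,0,5],[0,0,0],60],[[0,0,6],[0,0,0],60]]'
python3 -m pendant '[[[-1,0,1],[0,0,0],60],[[-2.5,0,2],[0,0,0],60],[[-4,0,3],[0,0,0],60],[[-4,0,3],[0,0,0],60]]'
python3 - <<'E'
from h import *
s=arm.observe(); print(s["tool_pos"],s["tool_rot"],s["force"])
cv2.imwrite("pics/w16.png",arm.capture("wrist"))
cv2.imwrite("pics/s16.png",arm.capture("side"))
cv2.imwrite("pics/sc16.png",arm.capture("scene"))
E
```

```text
time_s: 26.65
tool_pos: [0.6525, -0.1404, 0.1864]
tool_rot: [-0.486, 0.5, 0.511, -0.502]
force: [-0.1, 0.5, 0.4]
finger_gap: 0.7
time_s: 26.98
tool_pos: [0.5499, -0.1405, 0.2663]
tool_rot: [-0.485, 0.502, 0.512, -0.501]
force: [-0.6, -0.8, 1.7]
finger_gap: 0.699
[ 0.54986973 -0.14049442  0.26625176] [-0.48479014  0.5018161   0.51178864 -0.50122999] [-0.607584   -0.78456305  1.6895353 ]
```

View pics/w16.png

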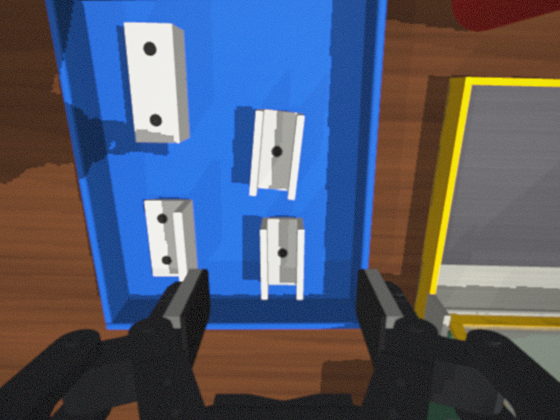

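View pics/s16.png

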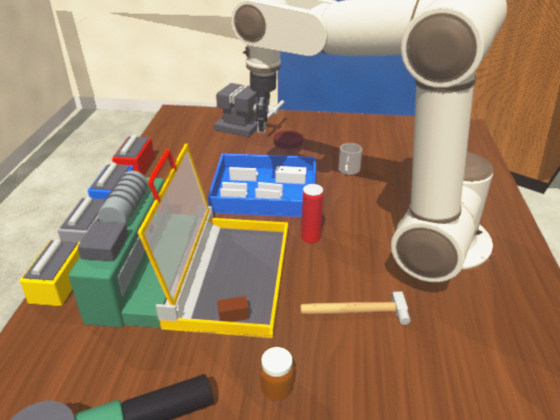

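View pics/sc16.png

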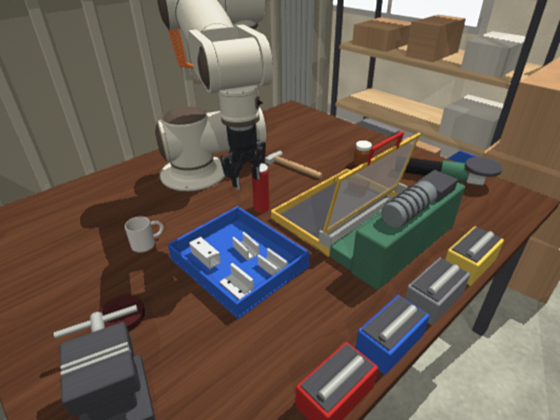

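All four parts in the tote lie flat and separate. The guard is open, the offcut is in the tray, and the bench items stand where they were. I'll hand the job in.

```bash
python3 -m pendant '[[[0,0,0],[0,0,0],60],[[0,0,0],[0,0,0],60],[[0,0,0],[0,0,0],60]]'; python3 -c "
from cell import arm
print(arm.job_done())"
```

```text
time_s: 27.38
tool_pos: [0.5531, -0.1405, 0.2605]
tool_rot: [-0.487, 0.5, 0.511, -0.502]
force: [0.5, 0.0, -0.3]
finger_gap: 0.702
the job is handed in; nothing more can be done
None
```

I lifted the guard by its handle to about 1.75 rad, estimated from where the gripper was, and it stayed up after I let go. I then moved the tube, the angle and the channel one at a time into the tote. Each was lowered until the wrist force showed it touching the floor, and only then released. The job was handed in at 27.4 s of the 72 s allowed.

The last wrist, side and scene pictures show:
- **Finished parts:** all three lie flat in the tote, the same way up as in the tray. They are clear of each other and of the kept channel, with nothing stacked.
- **Kept channel and bench items:** the kept channel, can, mug, hammer, jar and discs look unmoved. I judged this by eye and did not measure it again.
- **Guard and offcut:** the guard is still open and the offcut is in the tray.
- **Robot:** the arm is clear of everything, with wrist force near zero.

No check failed or disagreed. `arm.job_done()` gave no verdict, as expected. The highest wrist force I read was about 23 N, during the guard swing, but I only read it at the end of each move.

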